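# Weigh two bottles against each other and keep the heavier

## Robot

A 7-joint arm with a two-finger parallel gripper is mounted at the origin on a cart in front of the work surface, level with it; the furniture and walls round the work are solid. World frame = base frame: x ahead of the robot, y to its left, z up, the work surface at z = 0. Lengths are in m, angles in rad, forces in N, time in s.
With the tool pointing down it reaches from about 0.4 to 0.9 m from the base axis. Payload 5.5 kg.
Tool frame: the origin (TCP) lies at the very end of the fingers, on their centre line; the grasp point (between the pads) lies 19 mm behind it; z points along the fingers, y is the line along which they close (so a half turn about z gives the same grasp; the last joint's range is limited). The gripper opens to 92 mm and grips with 3 to 60 N. Pads are 19 mm wide; open, the fingers measure 130 mm over their backs; the gripper's body (75 mm by 190 mm) begins 47 mm behind the grasp point.
Start: joints at [1.473, 0.501, -0.427, 1.55, 0.221, 1.138, -0.21], TCP at [0.229, -0.608, 0.227] pointing down, gripper open.
Joint ranges: [-2.88, 2.88], [-0.31, 2.03], [-1.54, 1.56], [0.2, 2.42], [-1.41, 4.55], [0.19, 2.02], [-2.57, 2.57]. Speed limits (rad/s): [2.57, 2.57, 3.14, 3.14, 3.14, 3.14, 3.14].

## Interface

Orientations are given as a rotation vector (axis times angle).
In Python, from rig import sensors, viewer, robot gives the robot as it stands.
- The arm moves only by the tool arm_command, never from a script. Its argument "motion" is a list of rows, each an object with "gripper": the opening, from 0 (shut) to 1 (fully open); "xyz": the shift along the tool's x, y, z scaled (see below), a list of three; "roll": the turn about the tool's z scaled (see below). In form: [{"gripper": gripper, "xyz": [dx, dy, dz], "roll": roll}, ...]. A call has 1 to 20 rows; each row shifts and turns the commanded pose from where the row before left it, along the tool's axes as they then stand; what a row does not reach is not made up. The controller multiplies each number of a shift by 3 cm and each number of a turn by 0.1 rad. A row lasts 1/12 s, in which the tool goes at most 41.7 mm and 7.16 degrees, less where a joint would pass 70% of its speed; a pose out of reach is approached as far as the arm can. A call with a number of a shift or a turn outside -1 to 1 is refused whole. A call with a gripper value outside its range is refused whole. The fingers move at their own pace and stop on an object; "newtons" is the grip in N (left out, the last holds). Time passes only in rows, so rows that do not move let the fingers close. It gives the time, the measured TCP pose, the force, the opening and the grip force at its end, in the units of the state.
- sensors.sense(): the state, without advancing time (a new reading comes with each control period).
- viewer.snapshot(name): name is "scene" or "top" or "wrist"; returns a dict with "image" (400x640x3 uint8, red, green, blue), "z_map" (400x640 float32, m along the optical axis (not along the pixel's ray), 0 where there is no reading), "camera_matrix" (3x3 intrinsics, pixels), "pose" (4x4, takes a point from camera to world coordinates); the wrist camera has in their place "hand_eye" (4x4, takes a point from camera to tool coordinates, whose origin is the TCP and whose axes are the flange's). Camera axes: x right, y down, z forward; pixel columns grow to the right and rows downward; lengths in m; the calibration is good to about 2 mm. The wrist camera is an equidistant fisheye: a pixel r from the principal point sees the ray r / f radians off the axis. A picture is of the moment at which its call begins: read the wrist's pose just before it.
- robot.job_done(): hands the job in; it is judged then, once.
The state is a dict: "clock": time; "q": joint angles; "qd": joint speeds; "joint_torque": joint torques, N m; "tcp_pos": TCP position; "eef_rot": TCP orientation; "contact_force": force on the tool from outside, world axes, zero at the start; "wrist_torque": the same for the moment, N m; "width": finger opening in m; "grasp_force": force on a finger pad.
Only numpy, scipy, OpenCV 4.12 (cv2) and the standard library are available. Lean on these libraries where they do the work, as an engineer would, in place of code of your own. Each camera call takes 0.05 s, during which the arm holds its last target. There are 200 camera calls.

## Task

Find out which of the two brown white-capped bottles is the heavier: stand them upright on opposite pans of the balance, let go and let it settle with one pan down. Then stand the bottle whose pan dropped upright in the middle of the red tray and leave the other standing on its pan; do not tip a bottle over or disturb the tape, green rack and well plate.

Things in the scene. Friction and masses are not known exactly. Their poses are not given: they have to be found in the camera images.
- bottle_1_mid (a point): one of two brown bottles that look alike (green label, white cap): 60 mm across, 118 mm high, 0.18 to 0.45 kg, its weight not to be seen. Round body, straight-sided (60 mm) up to about 80 mm; a 33 mm cap on top. Firm to grip anywhere up to 100 mm; best 75 to 85 mm above the foot, so that the hand stays clear of the cap. This point is on the axis of bottle 1, half-way up, 59 mm above its foot; z along the bottle upward.
- bottle_2_mid (a point): one of two brown bottles that look alike (green label, white cap): 60 mm across, 118 mm high, 0.18 to 0.45 kg, its weight not to be seen. Round body, straight-sided (60 mm) up to about 80 mm; a 33 mm cap on top. Firm to grip anywhere up to 100 mm; best 75 to 85 mm above the foot, so that the hand stays clear of the cap. This point is on the axis of bottle 2, half-way up, 59 mm above its foot; z along the bottle upward.
- bottle_1: one of two brown bottles that look alike (green label, white cap): 60 mm across, 118 mm high, 0.18 to 0.45 kg, its weight not to be seen. Origin at the centre of its foot. Bottle 1; numbers say nothing of the weight.
- bottle_2: one of two brown bottles that look alike (green label, white cap): 60 mm across, 118 mm high, 0.18 to 0.45 kg, its weight not to be seen. Origin at the centre of its foot. Bottle 2; numbers say nothing of the weight.
- balance: a white two-pan balance fixed to the worktop, base 100x200 mm, 60 mm high at the pivot. Origin under its centre; its y axis points along the beam to the blue pan, z up.
- pan_left: the blue pan of the balance, a dish with a blue floor and a steel rim; 110 mm across, flat floor 104 mm across, rim 6 mm above the floor. It moves straight up and down and stays level; its floor is 68 mm above the worktop when the balance is level, 56 mm when fully down and 80 mm when fully up. Origin at the centre of its floor, on top; z up. It moves easily under a load and is damped. It is on the balance's +y arm, 120 mm from the pivot.
- pan_right: the yellow pan of the balance, a dish with a yellow floor and a steel rim; 110 mm across, flat floor 104 mm across, rim 6 mm above the floor. It moves straight up and down and stays level; its floor is 68 mm above the worktop when the balance is level, 56 mm when fully down and 80 mm when fully up. Origin at the centre of its floor, on top; z up. It moves easily under a load and is damped. It is on the balance's -y arm, 120 mm from the pivot.
- beam (a joint): tilt of the beam in rad, -0.1 to 0.1, 0 level (it floats level when both pans are empty): positive when the yellow pan is down and the blue pan up, negative the other way. A few grams of difference tip it fully; it settles within about 2 s.
- keep_tray: a square red tray fixed to the worktop, 130x130 mm, 22 mm high, walls 4 mm, floor 4 mm thick. Origin under its centre.
- tape_roll: a roll of beige tape, 96 mm across, 25 mm high, lying flat; a bystander to leave alone
- rack_green: a green tip rack, 83x122x61 mm; a bystander to leave alone
- well_plate: a clear well plate, 85x128x14 mm, lying flat; a bystander to leave alone
There are look-alikes about, which are no part of the job. Leave any pink look-alike of the bottle_1 alone.

How it is judged:
By the outcome, as a careful person would: the job done as asked, in the order asked, and still so for the second after the job is handed in, with the robot touching nothing.
It also fails if it takes over 72 s, if anything falls off the work surface, if the arm or the gripper's body presses on something with over 40 N, if the wrist force passes 120 N, or if a joint passes its speed limit or range.

## Working session

There is one attempt and no reset: what is moved stays moved. The work goes in short steps, Python scripts to look and compute and a tool call to move; the robot and the scene stay as the last step left them, time stands still between calls to the robot, and variables do not carry over. Pictures are saved under pics/ and viewed, at most 10 in all, crops included, and the job is handed in when it is done.

Besides the shell and the picture viewer there is one more tool, called after ">>>" by a JSON object that holds its "method" and its "body", one argument or row to a line. arm_command: Moves the arm, as the interface text tells. Shifts and turns lie within -1 to 1; 1 stands for 3 cm of shift or 0.1 rad of turn. Its arguments: {"type":"object","properties":{"motion":{"type":"array"},"newtons":{"type":"number"}},"required":["motion"]}

```bash
mkdir -p pics
cat > h.py <<'E'
import numpy as np, cv2
from rig import sensors, viewer, robot
def snap(n):
    s=viewer.snapshot(n); np.savez(''+n+'.npz',**s); return s
def world(s,u,v):
    K=s["camera_matrix"]; z=s["z_map"][int(v),int(u)]
    p=np.array([(u-K[0,2])/K[0,0]*z,(v-K[1,2])/K[1,1]*z,z,1]); return (s["pose"]@p)[:3]
def save(s,f): cv2.imwrite('pics/'+f,s["image"][:,:,::-1])
E
python3 - <<'E'
from h import *
for n in("scene","top"):
    s=snap(n); save(s,n+"1.png"); print(n,s["pose"].round(3).tolist(),s["camera_matrix"].round(1).tolist())
st=sensors.sense(); print({k:np.round(v,3).tolist() for k,v in st.items()})
E
```

```text
scene [[-0.819, -0.347, 0.457, -0.274], [-0.573, 0.469, -0.672, 1.053], [0.019, -0.812, -0.583, 1.042], [0.0, 0.0, 0.0, 1.0]] [[481.2, 0.0, 319.1], [0.0, 481.2, 203.7], [0.0, 0.0, 1.0]]
top [[0.286, -0.796, 0.533, -0.537], [-0.958, -0.229, 0.172, -0.386], [-0.015, -0.56, -0.828, 1.641], [0.0, 0.0, 0.0, 1.0]] [[466.3, 0.0, 321.1], [0.0, 466.3, 201.5], [0.0, 0.0, 1.0]]
{'clock': 0.1, 'q': [1.473, 0.502, -0.427, 1.551, 0.221, 1.138, -0.21], 'qd': [-0.001, -0.002, 0.001, -0.003, -0.001, 0.001, 0.001], 'joint_torque': [-0.011, -56.788, -5.838, -27.992, -0.069, 0.024, 0.0], 'tcp_pos': [0.229, -0.608, 0.226], 'eef_rot': [-3.089, -0.563, 0.0], 'contact_force': [-0.656, 0.169, -0.076], 'wrist_torque': [0.044, 0.017, -0.008], 'grasp_force': 0.0, 'width': 0.092}
```

View pics/top1.png

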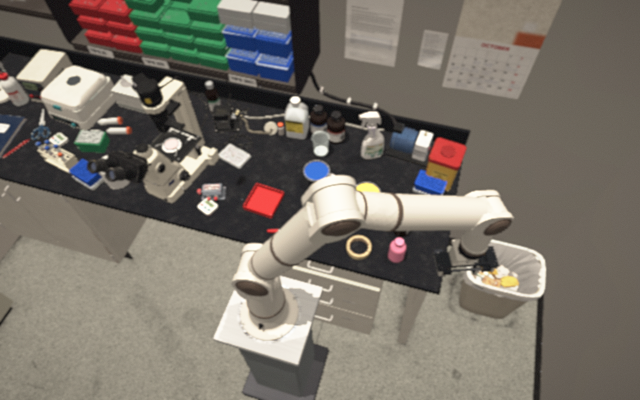

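View pics/scene1.png

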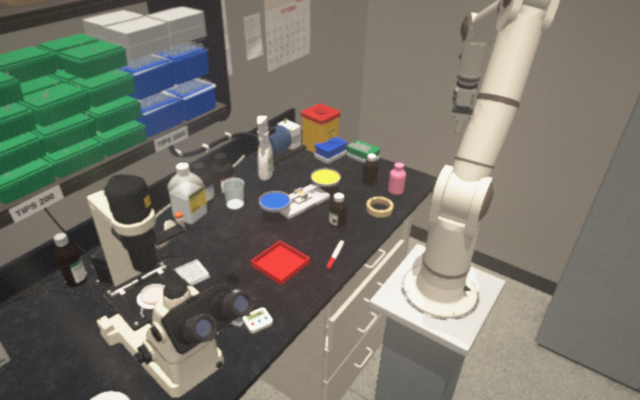

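Brown bottles with white caps show at scene (338,210) and (370,170). The look-alikes are the pink one at (397,180), a dark bottle at (68,258) and dark jars near the wall at (220,165). The balance pans are at (275,201) blue and (326,178) yellow, the tray at (281,262), the tape at (380,207), the green rack at (363,150) and the plate at (190,272).

Run:
```python
from h import *
s=dict(np.load('scene.npz'))
c=s["image"][120:290,230:430,::-1]; cv2.imwrite('pics/c1.png',cv2.resize(c,None,fx=4,fy=3.5,interpolation=cv2.INTER_CUBIC))
H,W=s["z_map"].shape
K=s["camera_matrix"];v,u=np.mgrid[:H,:W];z=s["z_map"]
P=np.stack([(u-K[0,2])/K[0,0]*z,(v-K[1,2])/K[1,1]*z,z,z*0+1],-1)@s["pose"].T
P=P[...,:3]; np.save('P.npy',P)
for n,(u,v) in dict(b1=(338,197),b2=(371,157),b1m=(338,212),b2m=(370,172),left=(62,240),blue=(275,201),yel=(326,178),tray=(281,262),tape=(380,200),rack=(363,150),pink=(398,168),plate=(190,272),pen=(335,253),mid=(303,200),far=(68,262)).items(): print(n,P[v,u].round(3))
hsv=cv2.cvtColor(s["image"],cv2.COLOR_RGB2HSV).astype(int)
def cen(n,m):
    q=P[m&(z>0)]; lo,hi=np.percentile(q,2,0),np.percentile(q,98,0); print(n,len(q),'mid',((lo+hi)/2).round(3),'lo',lo.round(3),'hi',hi.round(3))
R=lambda a,b,c,d:(u>a)&(u<b)&(v>c)&(v<d)
S=hsv[...,1]>120;Hh=hsv[...,0]
cen('blue',R(250,300,185,215)&S&(Hh>95)&(Hh<130))
cen('yel',R(300,350,160,195)&S&(Hh>20)&(Hh<40))
cen('red',R(245,315,235,290)&S&((Hh<8)|(Hh>172)))
cen('tape',R(360,400,190,220)&(hsv[...,1]>50)&(Hh<30)&(P[...,2]>.015))
cen('cap1',R(325,352,185,230)&(P[...,2]>.108)&(P[...,2]<.13))
cen('cap2',R(358,384,145,190)&(P[...,2]>.108)&(P[...,2]<.13))
cen('b1',R(325,352,185,230)&(P[...,2]>.03)&(P[...,2]<.08))
cen('b2',R(358,384,145,190)&(P[...,2]>.03)&(P[...,2]<.08))
cen('rack',R(340,385,135,165)&S&(Hh>45)&(Hh<90))
```

```text
b1 [ 0.421 -0.081  0.118]
b2 [ 0.464 -0.377  0.12 ]
b1m [ 0.411 -0.07   0.066]
b2m [ 0.455 -0.364  0.063]
left [0.879 0.615 0.173]
blue [0.622 0.008 0.067]
yel [ 0.564 -0.223  0.066]
tray [0.454 0.188 0.005]
tape [ 0.361 -0.282  0.016]
rack [ 0.572 -0.509  0.055]
pink [ 0.353 -0.389  0.105]
plate [0.641 0.394 0.015]
pen [0.333 0.063 0.016]
mid [ 0.572 -0.088  0.038]
far [0.874 0.623 0.1  ]Traceback (most recent call last):
  File "<stdin>", line 14, in <module>
  File "<stdin>", line 11, in cen
    return _quantile_unchecked(
        a, q, axis, out, overwrite_input, method, keepdims, weights)
    return _ureduce(a,
                    func=_quantile_ureduce_func,
    ...<5 lines>...
                    overwrite_input=overwrite_input,
                    method=method)
    r = func(a, **kwargs)
    result = _quantile(arr,
                       quantiles=q,
    ...<2 lines>...
                       out=out,
                       weights=wgt)
    slices_having_nans = np.isnan(arr[-1, ...])
                                  ~~~^^^^^^^^^
IndexError: index -1 is out of bounds for axis 0 with size 0
```

View pics/c1.png

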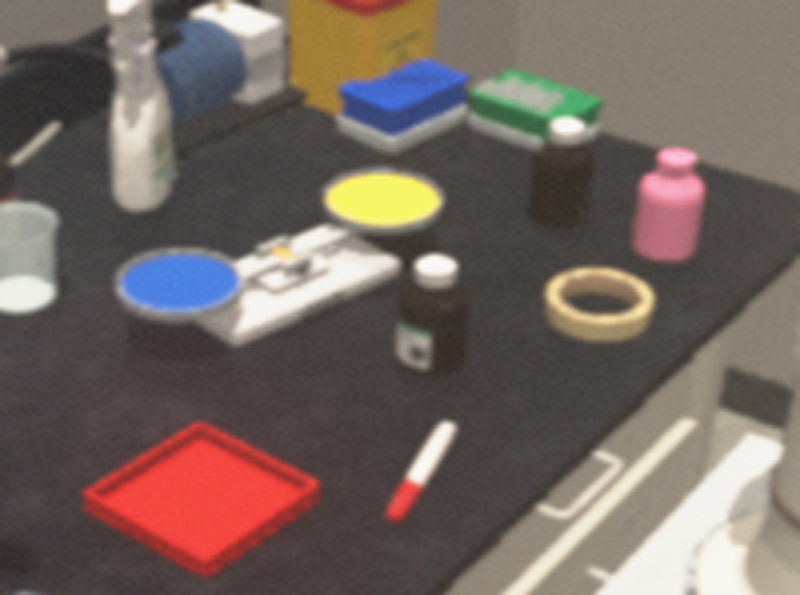

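The crop shows both white-capped brown bottles at scene (338,210) and (370,170), the second with its label turned away. The pink one is separate at (397,180).

```bash
cat > m.py <<'E'
from h import *
from scipy.optimize import least_squares
def measure(s):
    K=s["camera_matrix"];z=s["z_map"];v,u=np.mgrid[:400,:640]
    P=(np.stack([(u-K[0,2])/K[0,0]*z,(v-K[1,2])/K[1,1]*z,z,z*0+1],-1)@s["pose"].T)[...,:3]
    hsv=cv2.cvtColor(s["image"],cv2.COLOR_RGB2HSV).astype(int); return P,hsv,z
def circ(q,r):
    return least_squares(lambda c:np.hypot(q[:,0]-c[0],q[:,1]-c[1])-r,np.median(q[:,:2],0)+[.02,-.02],loss='soft_l1',f_scale=.003).x
E
python3 - <<'E'
from m import *
s=dict(np.load('scene.npz')); P,hsv,z=measure(s)
v,u=np.mgrid[:400,:640]
def cen(n,m):
    q=P[m&(z>0)]
    if len(q)<5: print(n,'none');return
    lo,hi=np.percentile(q,2,0),np.percentile(q,98,0); print(n,len(q),'mid',((lo+hi)/2).round(3),'lo',lo.round(3),'hi',hi.round(3)); return q
R=lambda a,b,c,d:(u>a)&(u<b)&(v>c)&(v<d)
S=hsv[...,1]>120;Hh=hsv[...,0]
cen('blue',R(250,300,185,215)&S&(Hh>95)&(Hh<130))
cen('yel',R(300,350,160,195)&S&(Hh>20)&(Hh<40))
q=cen('red',R(245,315,235,290)&S&((Hh<8)|(Hh>172)))
print(cv2.minAreaRect(q[:,:2].astype(np.float32)))
cen('tape',R(360,400,190,220)&(hsv[...,1]>50)&(Hh<30)&(P[...,2]>.015))
for n,r in (('1',R(325,352,185,230)),('2',R(358,384,145,190))):
    cen('cap'+n,r&(P[...,2]>.112)&(P[...,2]<.13))
    q=cen('b'+n,r&(P[...,2]>.015)&(P[...,2]<.075)); print(circ(q,.03))
cen('rack',R(340,385,135,165)&S&(Hh>45)&(Hh<90))
cen('pink',R(380,415,160,200)&(hsv[...,1]>70)&(P[...,2]>.02))
cen('spray',R(253,278,110,182)&(P[...,2]>.03))
E
```

```text
blue 327 mid [0.626 0.007 0.069] lo [ 0.584 -0.036  0.064] hi [0.668 0.05  0.073]
yel 278 mid [ 0.572 -0.228  0.069] lo [ 0.529 -0.272  0.064] hi [ 0.615 -0.184  0.073]
red 1560 mid [0.459 0.192 0.011] lo [ 0.384  0.123 -0.001] hi [0.533 0.261 0.024]
((0.46198421716690063, 0.18165642023086548), (0.15796804428100586, 0.15929114818572998), 85.82759857177734)
tape 213 mid [ 0.343 -0.249  0.022] lo [ 0.297 -0.296  0.015] hi [ 0.388 -0.202  0.029]
cap1 52 mid [ 0.422 -0.09   0.118] lo [ 0.408 -0.108  0.112] hi [ 0.436 -0.073  0.123]
b1 261 mid [ 0.464 -0.124  0.045] lo [ 0.393 -0.188  0.016] hi [ 0.535 -0.06   0.074]
[ 0.42486711 -0.09265964]
cap2 34 mid [ 0.468 -0.39   0.117] lo [ 0.455 -0.406  0.113] hi [ 0.481 -0.374  0.121]
b2 426 mid [ 0.514 -0.469  0.044] lo [ 0.439 -0.577  0.017] hi [ 0.59  -0.361  0.072]
[ 0.52800716 -0.47840053]
rack 46 mid [ 0.559 -0.543  0.048] lo [ 0.529 -0.572  0.042] hi [ 0.589 -0.514  0.055]
pink 370 mid [ 0.351 -0.35   0.07 ] lo [ 0.324 -0.408  0.021] hi [ 0.377 -0.291  0.118]
spray 1285 mid [ 0.905 -0.297  0.148] lo [ 0.797 -0.459  0.034] hi [ 1.012 -0.135  0.262]
```

>>> {"method": "arm_command", "body": {
  "motion": [
    {"gripper": 1,"xyz": [0.836,-0.335,0],"roll": 0},
    {"gripper": 1,"xyz": [0.836,-0.335,0],"roll": 0},
    {"gripper": 1,"xyz": [0.836,-0.335,0],"roll": 0},
    {"gripper": 1,"xyz": [0.836,-0.335,0],"roll": 0},
    {"gripper": 1,"xyz": [0.836,-0.335,0],"roll": 0},
    {"gripper": 1,"xyz": [0.836,-0.335,0],"roll": 0},
    {"gripper": 1,"xyz": [0.836,-0.335,0],"roll": 0},
    {"gripper": 1,"xyz": [0.836,-0.335,0],"roll": 0},
    {"gripper": 1,"xyz": [0.836,-0.335,0],"roll": 0},
    {"gripper": 1,"xyz": [0.836,-0.335,0],"roll": 0},
    {"gripper": 1,"xyz": [0.836,-0.335,0],"roll": 0},
    {"gripper": 1,"xyz": [0.836,-0.335,0],"roll": 0},
    {"gripper": 1,"xyz": [0,0,0],"roll": 0},
    {"gripper": 1,"xyz": [0,0,0],"roll": 0}
  ]
}}

```text
clock: 1.27
tcp_pos: [0.47, -0.3867, 0.2264]
eef_rot: [-3.088, -0.571, -0.001]
contact_force: [-0.1, -1.2, -0.6]
width: 0.0921
grasp_force: 0.0
```

```bash
cat > w.py <<'E'
from m import *
from scipy.spatial.transform import Rotation as Ro
def wrist(f):
    st=sensors.sense(); s=snap("wrist"); save(s,f)
    K=s["camera_matrix"];v,u=np.mgrid[:400,:640]; a,b=(u-K[0,2])/K[0,0],(v-K[1,2])/K[1,1]; r=np.hypot(a,b)+1e-9
    t=np.tan(np.minimum(r,1.5)); z=s["z_map"]
    p=np.stack([a/r*t*z,b/r*t*z,z,z*0+1],-1)@s["hand_eye"].T
    P=p[...,:3]@Ro.from_rotvec(st["eef_rot"]).as_matrix().T+st["tcp_pos"]
    P[(z<=0)|(r>1.45)]=np.nan
    return P,s,st
def near(P,c,lo,hi,rad=.05):
    m=(np.hypot(P[...,0]-c[0],P[...,1]-c[1])<rad)&(P[...,2]>lo)&(P[...,2]<hi)
    q=P[m]; 
    if len(q)<5: return None
    l,h=np.percentile(q,2,0),np.percentile(q,98,0); return len(q),((l+h)/2).round(3),(h-l).round(3)
E
python3 - <<'E'
from w import *
P,s,st=wrist('w1.png'); print(st["tcp_pos"].round(4),st["eef_rot"].round(3),st["q"].round(2))
print('cap',near(P,(.468,-.389),.11,.125),'body',near(P,(.468,-.389),.06,.09)); print('pans',near(P,(.572,-.228),.05,.08,.07))
print('rack',near(P,(.57,-.52),.045,.07,.12))
E
```

```text
[ 0.47   -0.3867  0.2264] [-3.088e+00 -5.710e-01 -1.000e-03] [ 1.04  0.44 -0.52  1.66  0.24  1.11 -0.76]
cap (1051, array([ 0.471, -0.392,  0.116]), array([0.029, 0.029, 0.008])) body (1233, array([ 0.473, -0.392,  0.078]), array([0.055, 0.054, 0.023]))
pans (7468, array([ 0.568, -0.225,  0.071]), array([0.097, 0.102, 0.008]))
rack (6514, array([ 0.608, -0.527,  0.054]), array([0.151, 0.11 , 0.016]))
```

View pics/w1.png

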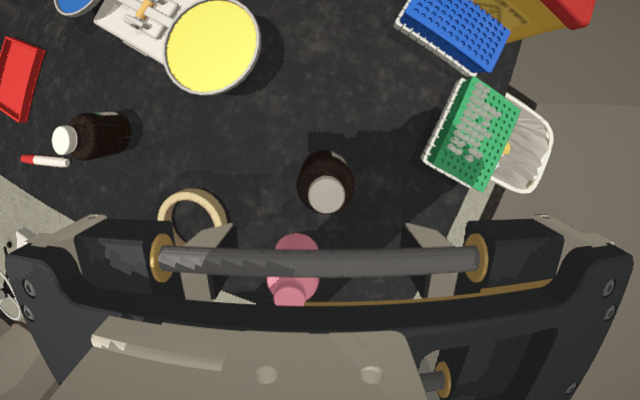

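The bottle cap is at (327,193) between the fingers; the tape (193,215), the rack (480,135) and the pink bottle (290,270) lie clear. Next, descend and grip.

>>> {"method": "arm_command", "body": {
  "motion": [
    {"gripper": 1,"xyz": [0,0.14,0],"roll": 0},
    {"gripper": 1,"xyz": [0,0,0.68],"roll": 0},
    {"gripper": 1,"xyz": [0,0,0.68],"roll": 0},
    {"gripper": 1,"xyz": [0,0,0.68],"roll": 0},
    {"gripper": 1,"xyz": [0,0,0.68],"roll": 0},
    {"gripper": 1,"xyz": [0,0,0.68],"roll": 0},
    {"gripper": 1,"xyz": [0,0,0.68],"roll": 0},
    {"gripper": 1,"xyz": [0,0,0.68],"roll": 0},
    {"gripper": 1,"xyz": [0,0,0.68],"roll": 0},
    {"gripper": 1,"xyz": [0,0,0],"roll": 0},
    {"gripper": 1,"xyz": [0,0,0],"roll": 0},
    {"gripper": 0,"xyz": [0,0,0],"roll": 0},
    {"gripper": 0,"xyz": [0,0,0],"roll": 0},
    {"gripper": 0,"xyz": [0,0,0],"roll": 0},
    {"gripper": 0,"xyz": [0,0,0],"roll": 0},
    {"gripper": 0,"xyz": [0,0,0],"roll": 0},
    {"gripper": 0,"xyz": [0,0,0],"roll": 0},
    {"gripper": 0,"xyz": [0,0,0],"roll": 0},
    {"gripper": 0,"xyz": [0,0,0],"roll": 0}
  ],
  "newtons": 25
}}

```text
clock: 2.9
tcp_pos: [0.4704, -0.3934, 0.0642]
eef_rot: [3.09, 0.563, 0.001]
contact_force: [0.5, -0.4, 4.8]
width: 0.0598
grasp_force: 25.0
```

>>> {"method": "arm_command", "body": {
  "motion": [
    {"gripper": 0,"xyz": [0,0,-0.5],"roll": 0},
    {"gripper": 0,"xyz": [0,0,-0.9],"roll": 0},
    {"gripper": 0,"xyz": [0,0,-0.9],"roll": 0},
    {"gripper": 0,"xyz": [0,0,-0.9],"roll": 0},
    {"gripper": 0,"xyz": [0,0,-0.8],"roll": 0},
    {"gripper": 0,"xyz": [0.502,-0.406,0],"roll": 0},
    {"gripper": 0,"xyz": [0.502,-0.406,0],"roll": 0},
    {"gripper": 0,"xyz": [0.502,-0.406,0],"roll": 0},
    {"gripper": 0,"xyz": [0.502,-0.406,0],"roll": 0},
    {"gripper": 0,"xyz": [0.502,-0.406,0],"roll": 0},
    {"gripper": 0,"xyz": [0.502,-0.406,0],"roll": 0},
    {"gripper": 0,"xyz": [0.502,-0.406,0],"roll": 0},
    {"gripper": 0,"xyz": [0.502,-0.406,0],"roll": 0},
    {"gripper": 0,"xyz": [0.502,-0.406,0],"roll": 0},
    {"gripper": 0,"xyz": [0.502,-0.406,0],"roll": 0},
    {"gripper": 0,"xyz": [0,0,0],"roll": 0},
    {"gripper": 0,"xyz": [0,0,0],"roll": 0},
    {"gripper": 0,"xyz": [0,0,0],"roll": 0}
  ]
}}

```text
clock: 4.4
tcp_pos: [0.5668, -0.2263, 0.1825]
eef_rot: [-3.09, -0.564, 0.003]
contact_force: [-0.9, 0.1, -4.2]
width: 0.0595
grasp_force: 25.0
```

>>> {"method": "arm_command", "body": {
  "motion": [
    {"gripper": 0,"xyz": [0,0,0.4],"roll": 0},
    {"gripper": 0,"xyz": [0,0,0.4],"roll": 0},
    {"gripper": 0,"xyz": [0,0,0.4],"roll": 0},
    {"gripper": 0,"xyz": [0,0,0.3],"roll": 0},
    {"gripper": 0,"xyz": [0,0,0],"roll": 0},
    {"gripper": 0,"xyz": [0,0,0],"roll": 0},
    {"gripper": 0,"xyz": [0,0,0],"roll": 0}
  ]
}}

```text
clock: 4.98
tcp_pos: [0.5682, -0.2258, 0.1386]
eef_rot: [-3.09, -0.564, -0.001]
contact_force: [-0.1, 0.6, -4.2]
width: 0.06
grasp_force: 25.0
```

Run:
```python
from w import *
P,s,st=wrist('w2.png'); print(st["tcp_pos"].round(4),st["contact_force"].round(2),st["eef_rot"].round(3))
s2=snap("scene"); save(s2,'s2.png')
cv2.imwrite('pics/c2.png',cv2.resize(s2["image"][110:270,230:430,::-1],None,fx=4,fy=3.5))
```

```text
[ 0.5682 -0.2258  0.1386] [-0.1   0.62 -4.2 ] [-3.09e+00 -5.64e-01 -1.00e-03]
```

View pics/c2.png

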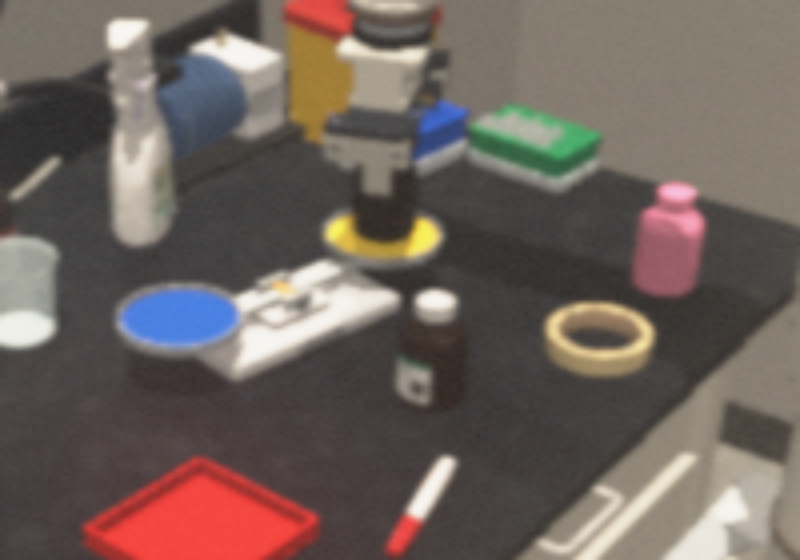

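The bottle hangs centred just over the yellow pan (crop (383,225)). Lower it to the pan's stop.

>>> {"method": "arm_command", "body": {
  "motion": [
    {"gripper": 0,"xyz": [0,0,0.2],"roll": 0},
    {"gripper": 0,"xyz": [0,0,0.15],"roll": 0},
    {"gripper": 0,"xyz": [0,0,0.15],"roll": 0},
    {"gripper": 0,"xyz": [0,0,0.08],"roll": 0},
    {"gripper": 0,"xyz": [0,0,0],"roll": 0},
    {"gripper": 0,"xyz": [0,0,0],"roll": 0},
    {"gripper": 0,"xyz": [0,0,0],"roll": 0},
    {"gripper": 0,"xyz": [0,0,0],"roll": 0}
  ]
}}

```text
clock: 5.75
tcp_pos: [0.5679, -0.2258, 0.1212]
eef_rot: [-3.091, -0.564, 0.0]
contact_force: [0.0, -0.4, -4.3]
width: 0.0597
grasp_force: 25.0
```

>>> {"method": "arm_command", "body": {
  "motion": [
    {"gripper": 0,"xyz": [0,0,0.06],"roll": 0},
    {"gripper": 0,"xyz": [0,0,0],"roll": 0},
    {"gripper": 0,"xyz": [0,0,0],"roll": 0},
    {"gripper": 0,"xyz": [0,0,0],"roll": 0}
  ]
}}

```text
clock: 6.08
tcp_pos: [0.5682, -0.2259, 0.1201]
eef_rot: [3.09, 0.564, 0.001]
contact_force: [-1.6, 0.6, 4.0]
width: 0.0594
grasp_force: 25.0
```

>>> {"method": "arm_command", "body": {
  "motion": [
    {"gripper": 1,"xyz": [0,0,0],"roll": 0},
    {"gripper": 1,"xyz": [0,0,0],"roll": 0},
    {"gripper": 1,"xyz": [0,0,0],"roll": 0},
    {"gripper": 1,"xyz": [0,0,0],"roll": 0},
    {"gripper": 1,"xyz": [0,0,0],"roll": 0},
    {"gripper": 1,"xyz": [0,0,0],"roll": 0},
    {"gripper": 1,"xyz": [0,0,-0.5],"roll": 0},
    {"gripper": 1,"xyz": [0,0,-0.8],"roll": 0},
    {"gripper": 1,"xyz": [0,0,-1],"roll": 0},
    {"gripper": 1,"xyz": [0,0,-1],"roll": 0},
    {"gripper": 1,"xyz": [0,0,-1],"roll": 0},
    {"gripper": 1,"xyz": [0,0,-0.7],"roll": 0}
  ]
}}

```text
clock: 7.08
tcp_pos: [0.5688, -0.2259, 0.2724]
eef_rot: [3.089, 0.564, 0.004]
contact_force: [1.4, -0.1, 1.0]
width: 0.0917
grasp_force: 0.0
```

>>> {"method": "arm_command", "body": {
  "motion": [
    {"gripper": 1,"xyz": [-0.323,-0.656,0],"roll": 0},
    {"gripper": 1,"xyz": [-0.323,-0.656,0],"roll": 0},
    {"gripper": 1,"xyz": [-0.323,-0.656,0],"roll": 0},
    {"gripper": 1,"xyz": [-0.323,-0.656,0],"roll": 0},
    {"gripper": 1,"xyz": [-0.323,-0.656,0],"roll": 0},
    {"gripper": 1,"xyz": [-0.323,-0.656,0],"roll": 0},
    {"gripper": 1,"xyz": [-0.323,-0.656,0],"roll": 0},
    {"gripper": 1,"xyz": [-0.323,-0.656,0],"roll": 0},
    {"gripper": 1,"xyz": [-0.323,-0.656,0],"roll": 0},
    {"gripper": 1,"xyz": [0,0,0],"roll": 0},
    {"gripper": 1,"xyz": [0,0,0],"roll": 0},
    {"gripper": 1,"xyz": [0,0,0],"roll": 0}
  ]
}}

```text
clock: 8.08
tcp_pos: [0.4243, -0.0914, 0.2697]
eef_rot: [3.09, 0.563, 0.002]
contact_force: [-0.6, -0.9, -0.5]
width: 0.0917
grasp_force: 0.0
```

Run:
```python
from w import *
P,s,st=wrist('w3.png'); print(st["tcp_pos"].round(4),st["eef_rot"].round(3),st["q"].round(2))
print('cap1',near(P,(.424,-.091),.11,.125),'body',near(P,(.424,-.091),.06,.09))
print('blue',near(P,(.625,.008),.06,.1,.07)); print('cap2',near(P,(.568,-.226),.16,.19),'yel',near(P,(.568,-.226),.045,.08,.07))
print('tray',near(P,(.46,.19),.015,.03,.12))
```

```text
[ 0.4243 -0.0914  0.2697] [3.09e+00 5.63e-01 2.00e-03] [ 0.8   0.06 -0.67  2.    0.04  1.09 -1.1 ]
cap1 (783, array([ 0.425, -0.091,  0.117]), array([0.029, 0.029, 0.005])) body (1002, array([ 0.426, -0.09 ,  0.078]), array([0.055, 0.055, 0.023]))
blue (2322, array([0.595, 0.002, 0.082]), array([0.051, 0.088, 0.01 ]))
cap2 (922, array([ 0.568, -0.224,  0.169]), array([0.03 , 0.029, 0.013])) yel (3061, array([ 0.569, -0.218,  0.064]), array([0.103, 0.097, 0.024]))
tray (1196, array([0.453, 0.191, 0.02 ]), array([0.134, 0.136, 0.009]))
```

View pics/w3.png

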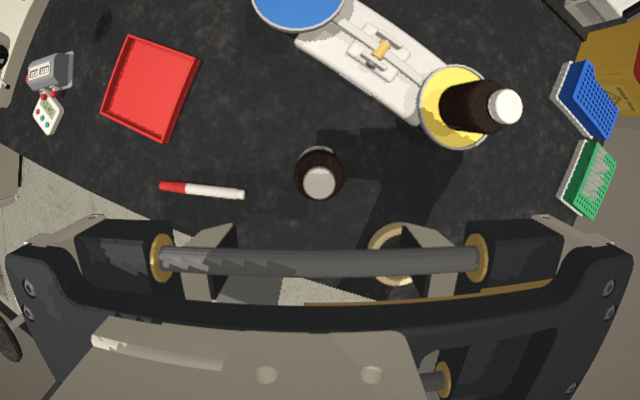

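Bottle 1's cap (320,183) is centred between the fingers; bottle 2 stands on the lowered yellow pan (505,107), and the red tray is at (150,88). Descend and grip.

>>> {"method": "arm_command", "body": {
  "motion": [
    {"gripper": 1,"xyz": [0,0,0.762],"roll": 0},
    {"gripper": 1,"xyz": [0,0,0.762],"roll": 0},
    {"gripper": 1,"xyz": [0,0,0.762],"roll": 0},
    {"gripper": 1,"xyz": [0,0,0.762],"roll": 0},
    {"gripper": 1,"xyz": [0,0,0.762],"roll": 0},
    {"gripper": 1,"xyz": [0,0,0.762],"roll": 0},
    {"gripper": 1,"xyz": [0,0,0.762],"roll": 0},
    {"gripper": 1,"xyz": [0,0,0.762],"roll": 0},
    {"gripper": 1,"xyz": [0,0,0.762],"roll": 0},
    {"gripper": 1,"xyz": [0,0,0],"roll": 0},
    {"gripper": 1,"xyz": [0,0,0],"roll": 0},
    {"gripper": 0,"xyz": [0,0,0],"roll": 0},
    {"gripper": 0,"xyz": [0,0,0],"roll": 0},
    {"gripper": 0,"xyz": [0,0,0],"roll": 0},
    {"gripper": 0,"xyz": [0,0,0],"roll": 0},
    {"gripper": 0,"xyz": [0,0,0],"roll": 0},
    {"gripper": 0,"xyz": [0,0,0],"roll": 0},
    {"gripper": 0,"xyz": [0,0,0],"roll": 0},
    {"gripper": 0,"xyz": [0,0,0],"roll": 0}
  ]
}}

```text
clock: 9.72
tcp_pos: [0.4243, -0.0913, 0.0642]
eef_rot: [3.09, 0.563, 0.001]
contact_force: [-1.2, -1.6, 5.9]
width: 0.0595
grasp_force: 25.0
```

>>> {"method": "arm_command", "body": {
  "motion": [
    {"gripper": 0,"xyz": [0,0,-0.5],"roll": 0},
    {"gripper": 0,"xyz": [0,0,-0.9],"roll": 0},
    {"gripper": 0,"xyz": [0,0,-0.9],"roll": 0},
    {"gripper": 0,"xyz": [0,0,-0.9],"roll": 0},
    {"gripper": 0,"xyz": [0,0,-0.8],"roll": 0},
    {"gripper": 0,"xyz": [0.617,-0.061,0],"roll": 0},
    {"gripper": 0,"xyz": [0.617,-0.061,0],"roll": 0},
    {"gripper": 0,"xyz": [0.617,-0.061,0],"roll": 0},
    {"gripper": 0,"xyz": [0.617,-0.061,0],"roll": 0},
    {"gripper": 0,"xyz": [0.617,-0.061,0],"roll": 0},
    {"gripper": 0,"xyz": [0.617,-0.061,0],"roll": 0},
    {"gripper": 0,"xyz": [0.617,-0.061,0],"roll": 0},
    {"gripper": 0,"xyz": [0.617,-0.061,0],"roll": 0},
    {"gripper": 0,"xyz": [0.617,-0.061,0],"roll": 0},
    {"gripper": 0,"xyz": [0.617,-0.061,0],"roll": 0},
    {"gripper": 0,"xyz": [0.617,-0.061,0],"roll": 0},
    {"gripper": 0,"xyz": [0.617,-0.061,0],"roll": 0},
    {"gripper": 0,"xyz": [0,0,0],"roll": 0},
    {"gripper": 0,"xyz": [0,0,0],"roll": 0}
  ]
}}

```text
clock: 11.3
tcp_pos: [0.6233, 0.009, 0.1824]
eef_rot: [-3.089, -0.566, 0.003]
contact_force: [-0.1, -0.3, -2.8]
width: 0.0602
grasp_force: 25.0
```

>>> {"method": "arm_command", "body": {
  "motion": [
    {"gripper": 0,"xyz": [0,0,0.4],"roll": 0},
    {"gripper": 0,"xyz": [0,0,0.4],"roll": 0},
    {"gripper": 0,"xyz": [0,0,0.2],"roll": 0},
    {"gripper": 0,"xyz": [0,0,0.1],"roll": 0},
    {"gripper": 0,"xyz": [0,0,0],"roll": 0},
    {"gripper": 0,"xyz": [0,0,0],"roll": 0},
    {"gripper": 0,"xyz": [0,0,0],"roll": 0}
  ]
}}

```text
clock: 11.88
tcp_pos: [0.6241, 0.008, 0.151]
eef_rot: [3.091, 0.564, 0.001]
contact_force: [0.6, 0.4, -3.3]
width: 0.0599
grasp_force: 25.0
```

Run:
```python
from w import *
s2=snap("scene")
cv2.imwrite('pics/c3.png',cv2.resize(s2["image"][110:270,230:430,::-1],None,fx=4,fy=3.5))
```

```text
(no output)
```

View pics/c3.png

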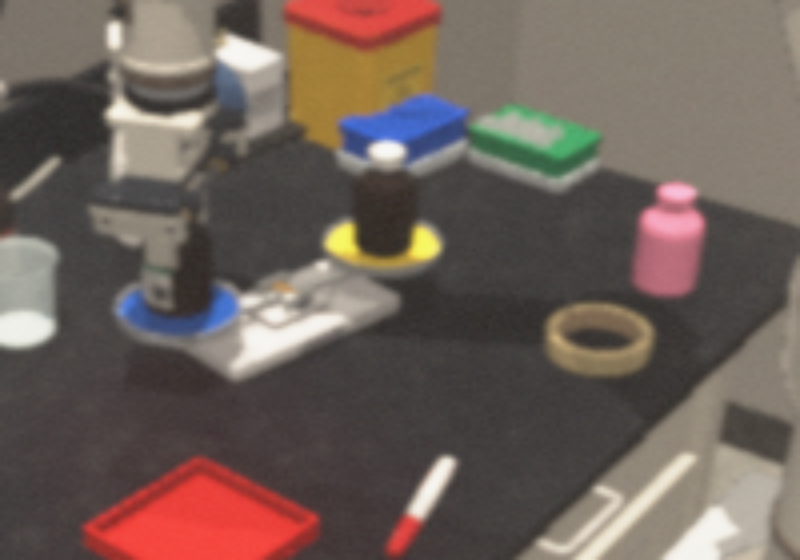

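Bottle 1 is centred over the raised blue pan and bottle 2 stands on yellow. Lower to light contact.

>>> {"method": "arm_command", "body": {
  "motion": [
    {"gripper": 0,"xyz": [0,0,0.12],"roll": 0},
    {"gripper": 0,"xyz": [0,0,0.1],"roll": 0},
    {"gripper": 0,"xyz": [0,0,0.05],"roll": 0},
    {"gripper": 0,"xyz": [0,0,0],"roll": 0},
    {"gripper": 0,"xyz": [0,0,0],"roll": 0},
    {"gripper": 0,"xyz": [0,0,0],"roll": 0}
  ]
}}

```text
clock: 12.43
tcp_pos: [0.6242, 0.008, 0.143]
eef_rot: [3.09, 0.564, 0.001]
contact_force: [1.1, -0.1, 0.8]
width: 0.0595
grasp_force: 25.0
```

Contact made. Release, rise and let it settle.

>>> {"method": "arm_command", "body": {
  "motion": [
    {"gripper": 1,"xyz": [0,0,0],"roll": 0},
    {"gripper": 1,"xyz": [0,0,0],"roll": 0},
    {"gripper": 1,"xyz": [0,0,0],"roll": 0},
    {"gripper": 1,"xyz": [0,0,0],"roll": 0},
    {"gripper": 1,"xyz": [0,0,0],"roll": 0},
    {"gripper": 1,"xyz": [0,0,0],"roll": 0},
    {"gripper": 1,"xyz": [0,0,0],"roll": 0},
    {"gripper": 1,"xyz": [0,0,-0.5],"roll": 0},
    {"gripper": 1,"xyz": [0,0,-0.8],"roll": 0},
    {"gripper": 1,"xyz": [0,0,-1],"roll": 0},
    {"gripper": 1,"xyz": [0,0,-1],"roll": 0},
    {"gripper": 1,"xyz": [0,0,-1],"roll": 0},
    {"gripper": 1,"xyz": [0,0,0],"roll": 0},
    {"gripper": 1,"xyz": [0,0,0],"roll": 0}
  ]
}}

```text
clock: 13.6
tcp_pos: [0.6252, 0.0083, 0.2739]
eef_rot: [3.089, 0.563, 0.007]
contact_force: [-0.2, 0.5, -1.2]
width: 0.0916
grasp_force: 0.0
```

>>> {"method": "arm_command", "body": {
  "motion": [
    {"gripper": 1,"xyz": [0,0,0],"roll": 0},
    {"gripper": 1,"xyz": [0,0,0],"roll": 0},
    {"gripper": 1,"xyz": [0,0,0],"roll": 0},
    {"gripper": 1,"xyz": [0,0,0],"roll": 0},
    {"gripper": 1,"xyz": [0,0,0],"roll": 0},
    {"gripper": 1,"xyz": [0,0,0],"roll": 0},
    {"gripper": 1,"xyz": [0,0,0],"roll": 0},
    {"gripper": 1,"xyz": [0,0,0],"roll": 0},
    {"gripper": 1,"xyz": [0,0,0],"roll": 0},
    {"gripper": 1,"xyz": [0,0,0],"roll": 0},
    {"gripper": 1,"xyz": [0,0,0],"roll": 0},
    {"gripper": 1,"xyz": [0,0,0],"roll": 0},
    {"gripper": 1,"xyz": [0,0,0],"roll": 0},
    {"gripper": 1,"xyz": [0,0,0],"roll": 0},
    {"gripper": 1,"xyz": [0,0,0],"roll": 0},
    {"gripper": 1,"xyz": [0,0,0],"roll": 0},
    {"gripper": 1,"xyz": [0,0,0],"roll": 0},
    {"gripper": 1,"xyz": [0,0,0],"roll": 0},
    {"gripper": 1,"xyz": [0,0,0],"roll": 0},
    {"gripper": 1,"xyz": [0,0,0],"roll": 0}
  ]
}}

```text
clock: 15.27
tcp_pos: [0.6238, 0.008, 0.2715]
eef_rot: [3.091, 0.564, 0.0]
contact_force: [0.0, 0.0, 0.0]
width: 0.0917
grasp_force: 0.0
```

Run:
```python
from w import *
P,s,st=wrist('w4.png'); print(st["tcp_pos"].round(4),st["eef_rot"].round(3))
s2=snap("scene"); Q,_,_=measure(s2)
for n,A in (('wrist',P),('scene',Q)):
    for k,c in (('blue',(.624,.008)),('yel',(.568,-.226))):
        m=(np.hypot(A[...,0]-c[0],A[...,1]-c[1])<.05)
        z=A[...,2]; q=z[m&(z>.05)&(z<.095)]; t=z[m&(z>.15)&(z<.21)]
        print(n,k,len(q),np.median(q) if len(q) else 0,'cap top',np.percentile(t,90) if len(t) else 0,near(A,c,.165,.205,.03))
    print('tray',near(A,(.46,.19),.015,.03,.12))
cv2.imwrite('pics/c4.png',cv2.resize(s2["image"][110:270,230:430,::-1],None,fx=4,fy=3.5))
```

```text
[0.6238 0.008  0.2715] [3.091 0.564 0.   ]
wrist blue 2364 0.08035860891431663 cap top 0.19871476264936086 (2564, array([0.628, 0.009, 0.182]), array([0.039, 0.045, 0.034]))
wrist yel 129 0.05591711036524949 cap top 0 None
tray (535, array([0.488, 0.19 , 0.02 ]), array([0.069, 0.132, 0.008]))
scene blue 210 0.08140777258009818 cap top 0.198132340258823 (160, array([0.619, 0.012, 0.183]), array([0.042, 0.038, 0.035]))
scene yel 256 0.06121933682395808 cap top 0.1754791784491036 (46, array([ 0.565, -0.226,  0.172]), array([0.028, 0.032, 0.011]))
tray (313, array([0.451, 0.193, 0.021]), array([0.134, 0.138, 0.011]))
```

View pics/c4.png

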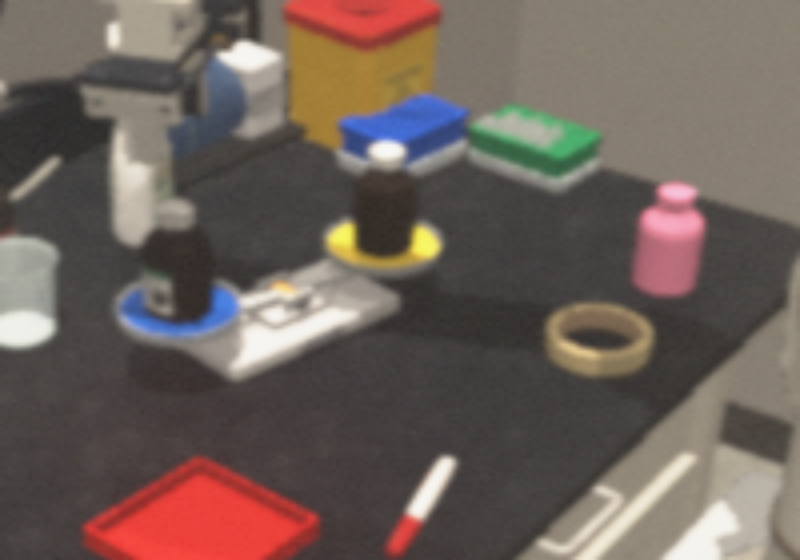

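The blue pan is at 80 mm and the yellow at 56 mm, so bottle 2 on yellow is heavier; both bottles stand. Fetch bottle 2.

>>> {"method": "arm_command", "body": {
  "motion": [
    {"gripper": 1,"xyz": [-0.45,0.664,0],"roll": 0},
    {"gripper": 1,"xyz": [-0.45,0.664,0],"roll": 0},
    {"gripper": 1,"xyz": [-0.45,0.664,0],"roll": 0},
    {"gripper": 1,"xyz": [-0.45,0.664,0],"roll": 0},
    {"gripper": 1,"xyz": [-0.45,0.664,0],"roll": 0},
    {"gripper": 1,"xyz": [-0.45,0.664,0],"roll": 0},
    {"gripper": 1,"xyz": [-0.45,0.664,0],"roll": 0},
    {"gripper": 1,"xyz": [-0.45,0.664,0],"roll": 0},
    {"gripper": 1,"xyz": [-0.45,0.664,0],"roll": 0},
    {"gripper": 1,"xyz": [-0.45,0.664,0],"roll": 0},
    {"gripper": 1,"xyz": [0,0,0],"roll": 0},
    {"gripper": 1,"xyz": [0,0,0],"roll": 0},
    {"gripper": 1,"xyz": [0,0,0],"roll": 0}
  ]
}}

```text
clock: 16.45
tcp_pos: [0.568, -0.2251, 0.2715]
eef_rot: [-3.09, -0.564, -0.001]
contact_force: [-0.0, 1.1, 0.5]
width: 0.092
grasp_force: 0.0
```

Run:
```python
from w import *
P,s,st=wrist('w5.png'); print(st["tcp_pos"].round(4))
print(near(P,(.568,-.226),.163,.19,.03),near(P,(.568,-.226),.1,.145))
```

```text
[ 0.568  -0.2251  0.2715]
(1159, array([ 0.569, -0.225,  0.171]), array([0.03 , 0.029, 0.01 ])) (1269, array([ 0.571, -0.224,  0.125]), array([0.054, 0.055, 0.039]))
```

>>> {"method": "arm_command", "body": {
  "motion": [
    {"gripper": 1,"xyz": [0,0,0.631],"roll": 0},
    {"gripper": 1,"xyz": [0,0,0.631],"roll": 0},
    {"gripper": 1,"xyz": [0,0,0.631],"roll": 0},
    {"gripper": 1,"xyz": [0,0,0.631],"roll": 0},
    {"gripper": 1,"xyz": [0,0,0.631],"roll": 0},
    {"gripper": 1,"xyz": [0,0,0.631],"roll": 0},
    {"gripper": 1,"xyz": [0,0,0.631],"roll": 0},
    {"gripper": 1,"xyz": [0,0,0.631],"roll": 0},
    {"gripper": 1,"xyz": [0,0,0],"roll": 0},
    {"gripper": 1,"xyz": [0,0,0],"roll": 0},
    {"gripper": 0,"xyz": [0,0,0],"roll": 0},
    {"gripper": 0,"xyz": [0,0,0],"roll": 0},
    {"gripper": 0,"xyz": [0,0,0],"roll": 0},
    {"gripper": 0,"xyz": [0,0,0],"roll": 0},
    {"gripper": 0,"xyz": [0,0,0],"roll": 0},
    {"gripper": 0,"xyz": [0,0,0],"roll": 0},
    {"gripper": 0,"xyz": [0,0,0],"roll": 0},
    {"gripper": 0,"xyz": [0,0,0],"roll": 0}
  ]
}}

```text
clock: 18.0
tcp_pos: [0.5681, -0.2262, 0.1206]
eef_rot: [3.09, 0.563, 0.001]
contact_force: [-0.3, 0.5, 4.0]
width: 0.0599
grasp_force: 25.0
```

>>> {"method": "arm_command", "body": {
  "motion": [
    {"gripper": 0,"xyz": [0,0,-0.1],"roll": 0},
    {"gripper": 0,"xyz": [0,0,-0.1],"roll": 0},
    {"gripper": 0,"xyz": [0,0,-0.1],"roll": 0},
    {"gripper": 0,"xyz": [0,0,-0.1],"roll": 0},
    {"gripper": 0,"xyz": [0,0,-0.1],"roll": 0},
    {"gripper": 0,"xyz": [0,0,-0.1],"roll": 0},
    {"gripper": 0,"xyz": [0,0,-0.1],"roll": 0},
    {"gripper": 0,"xyz": [0,0,-0.1],"roll": 0},
    {"gripper": 0,"xyz": [0,0,-0.1],"roll": 0},
    {"gripper": 0,"xyz": [0,0,-0.1],"roll": 0},
    {"gripper": 0,"xyz": [0,0,-0.2],"roll": 0},
    {"gripper": 0,"xyz": [0,0,-0.3],"roll": 0},
    {"gripper": 0,"xyz": [0,0,-0.5],"roll": 0},
    {"gripper": 0,"xyz": [0,0,-0.5],"roll": 0},
    {"gripper": 0,"xyz": [0,0,-0.5],"roll": 0},
    {"gripper": 0,"xyz": [0,0,0],"roll": 0}
  ]
}}

```text
clock: 19.33
tcp_pos: [0.57, -0.2262, 0.2139]
eef_rot: [3.088, 0.563, 0.008]
contact_force: [0.5, 0.0, -4.3]
width: 0.0596
grasp_force: 25.0
```

>>> {"method": "arm_command", "body": {
  "motion": [
    {"gripper": 0,"xyz": [-0.244,-0.653,0],"roll": 0},
    {"gripper": 0,"xyz": [-0.244,-0.653,0],"roll": 0},
    {"gripper": 0,"xyz": [-0.244,-0.653,0],"roll": 0},
    {"gripper": 0,"xyz": [-0.244,-0.653,0],"roll": 0},
    {"gripper": 0,"xyz": [-0.244,-0.653,0],"roll": 0},
    {"gripper": 0,"xyz": [-0.244,-0.653,0],"roll": 0},
    {"gripper": 0,"xyz": [-0.244,-0.653,0],"roll": 0},
    {"gripper": 0,"xyz": [-0.244,-0.653,0],"roll": 0},
    {"gripper": 0,"xyz": [0,0,0],"roll": 0}
  ]
}}

```text
clock: 20.08
tcp_pos: [0.4543, -0.0963, 0.2094]
eef_rot: [-3.088, -0.57, 0.006]
contact_force: [-1.1, -0.7, -4.7]
width: 0.0596
grasp_force: 25.0
```

>>> {"method": "arm_command", "body": {
  "motion": [
    {"gripper": 0,"xyz": [0.266,-0.767,0],"roll": 0},
    {"gripper": 0,"xyz": [0.266,-0.767,0],"roll": 0},
    {"gripper": 0,"xyz": [0.266,-0.767,0],"roll": 0},
    {"gripper": 0,"xyz": [0.266,-0.767,0],"roll": 0},
    {"gripper": 0,"xyz": [0.266,-0.767,0],"roll": 0},
    {"gripper": 0,"xyz": [0.266,-0.767,0],"roll": 0},
    {"gripper": 0,"xyz": [0.266,-0.767,0],"roll": 0},
    {"gripper": 0,"xyz": [0.266,-0.767,0],"roll": 0},
    {"gripper": 0,"xyz": [0.266,-0.767,0],"roll": 0},
    {"gripper": 0,"xyz": [0.266,-0.767,0],"roll": 0},
    {"gripper": 0,"xyz": [0.266,-0.767,0],"roll": 0},
    {"gripper": 0,"xyz": [0.266,-0.767,0],"roll": 0},
    {"gripper": 0,"xyz": [0,0,0],"roll": 0},
    {"gripper": 0,"xyz": [0,0,0],"roll": 0},
    {"gripper": 0,"xyz": [0,0,0],"roll": 0}
  ]
}}

```text
clock: 21.33
tcp_pos: [0.4496, 0.1916, 0.2097]
eef_rot: [3.09, 0.564, -0.001]
contact_force: [-0.4, 0.6, -3.3]
width: 0.0594
grasp_force: 25.0
```

Run:
```python
from w import *
P,s,st=wrist('w6.png'); print(st["tcp_pos"].round(4),st["eef_rot"].round(3),st["q"].round(2))
hsv=cv2.cvtColor(s["image"],cv2.COLOR_RGB2HSV)
m=(hsv[...,1]>120)&((hsv[...,0]<8)|(hsv[...,0]>172))&(np.hypot(P[...,0]-.453,P[...,1]-.191)<.12)&(P[...,2]>.016)&(P[...,2]<.03)
q=P[m]; print(len(q),cv2.minAreaRect(q[:,:2].astype(np.float32)),np.percentile(q,[1,99],0).round(3))
```

```text
[0.4496 0.1916 0.2097] [ 3.09e+00  5.64e-01 -1.00e-03] [ 0.27  0.3  -0.84  1.95  0.27  1.   -1.91]
1230 ((0.453374981880188, 0.19280454516410828), (0.1310959756374359, 0.13125844299793243), 85.03076171875) [[0.393 0.124 0.016]
 [0.521 0.261 0.024]]
```

View pics/w6.png

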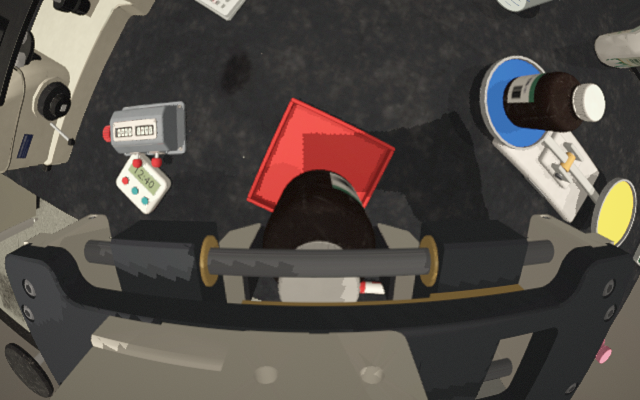

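The wrist view shows the tray at (325,155) below the held bottle and bottle 1 standing on blue (560,100). Small correction, then lower.

>>> {"method": "arm_command", "body": {
  "motion": [
    {"gripper": 0,"xyz": [0.13,0,0.3],"roll": 0},
    {"gripper": 0,"xyz": [0,0,0.62],"roll": 0},
    {"gripper": 0,"xyz": [0,0,0.62],"roll": 0},
    {"gripper": 0,"xyz": [0,0,0.62],"roll": 0},
    {"gripper": 0,"xyz": [0,0,0.62],"roll": 0},
    {"gripper": 0,"xyz": [0,0,0.62],"roll": 0},
    {"gripper": 0,"xyz": [0,0,0.5],"roll": 0},
    {"gripper": 0,"xyz": [0,0,0.35],"roll": 0},
    {"gripper": 0,"xyz": [0,0,0.2],"roll": 0},
    {"gripper": 0,"xyz": [0,0,0.2],"roll": 0},
    {"gripper": 0,"xyz": [0,0,0],"roll": 0},
    {"gripper": 0,"xyz": [0,0,0],"roll": 0},
    {"gripper": 0,"xyz": [0,0,0],"roll": 0}
  ]
}}

```text
clock: 22.47
tcp_pos: [0.4541, 0.1937, 0.0712]
eef_rot: [-3.09, -0.564, -0.002]
contact_force: [0.2, -0.1, -4.0]
width: 0.0596
grasp_force: 25.0
```

>>> {"method": "arm_command", "body": {
  "motion": [
    {"gripper": 0,"xyz": [0,0,0.07],"roll": 0},
    {"gripper": 0,"xyz": [0,0,0.04],"roll": 0},
    {"gripper": 0,"xyz": [0,0,0],"roll": 0},
    {"gripper": 0,"xyz": [0,0,0],"roll": 0}
  ]
}}

```text
clock: 22.8
tcp_pos: [0.4545, 0.1939, 0.0686]
eef_rot: [3.09, 0.563, 0.004]
contact_force: [-2.4, -1.1, 6.0]
width: 0.0596
grasp_force: 25.0
```

Contact with the tray floor. Release and rise.

>>> {"method": "arm_command", "body": {
  "motion": [
    {"gripper": 1,"xyz": [0,0,0],"roll": 0},
    {"gripper": 1,"xyz": [0,0,0],"roll": 0},
    {"gripper": 1,"xyz": [0,0,0],"roll": 0},
    {"gripper": 1,"xyz": [0,0,0],"roll": 0},
    {"gripper": 1,"xyz": [0,0,0],"roll": 0},
    {"gripper": 1,"xyz": [0,0,0],"roll": 0},
    {"gripper": 1,"xyz": [0,0,0],"roll": 0},
    {"gripper": 1,"xyz": [0,0,-0.5],"roll": 0},
    {"gripper": 1,"xyz": [0,0,-0.8],"roll": 0},
    {"gripper": 1,"xyz": [0,0,-1],"roll": 0},
    {"gripper": 1,"xyz": [0,0,-1],"roll": 0},
    {"gripper": 1,"xyz": [0,0,-1],"roll": 0},
    {"gripper": 1,"xyz": [0,0,-1],"roll": 0},
    {"gripper": 1,"xyz": [0,0,0],"roll": 0},
    {"gripper": 1,"xyz": [0,0,0],"roll": 0},
    {"gripper": 1,"xyz": [0,0,0],"roll": 0}
  ]
}}

```text
clock: 24.13
tcp_pos: [0.4532, 0.193, 0.2258]
eef_rot: [3.09, 0.563, -0.001]
contact_force: [0.3, 0.1, -0.6]
width: 0.0919
grasp_force: 0.0
```

Run:
```python
from w import *
P,s,st=wrist('w7.png'); s2=snap("scene"); Q,_,_=measure(s2)
for A in(P,Q): print(near(A,(.4535,.193),.115,.13,.04),near(A,(.624,.008),.165,.185,.04))
cv2.imwrite('pics/c5.png',cv2.resize(s2["image"][110:300,190:430,::-1],None,fx=3.3,fy=3.1))
```

```text
(1072, array([0.455, 0.195, 0.121]), array([0.029, 0.029, 0.006])) (807, array([0.623, 0.01 , 0.17 ]), array([0.029, 0.029, 0.009]))
(78, array([0.452, 0.195, 0.121]), array([0.03 , 0.031, 0.011])) None
```

View pics/c5.png

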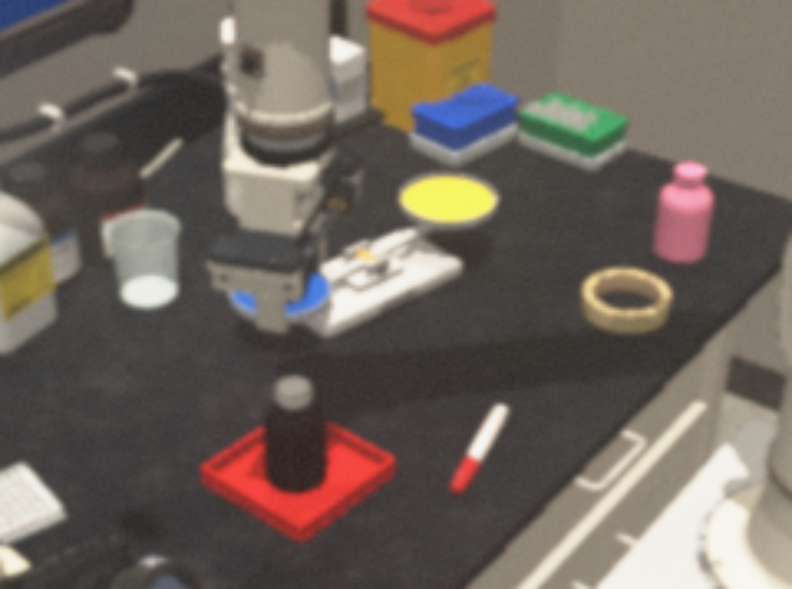

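The heavy bottle stands at the tray's centre (295,435). The wrist camera measures the other bottle's cap at the height for standing upright on the lowered blue pan, and the bystanders are unmoved.

```bash
python3 -c "
from rig import robot
print(robot.job_done())"
```

```text
the job is handed in; nothing more can be done
None
```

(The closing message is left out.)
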